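# Draw out the incubator tray with the hook and clip in a tube

### The arm

A 6-joint arm with a two-finger parallel gripper is mounted at the origin on the work surface. World frame = base frame: x ahead of the robot, y to its left, z up, the work surface at z = 0. Lengths are in m, angles in rad, forces in N, time in s.
With the tool pointing down it reaches from about 0.375 to 0.9 m from the base axis. Payload 3.1 kg.
Tool frame: the origin (TCP) lies on the centre line of the jaws, within the pads' length; the fingertips stand manip.finger_overhang ahead of it and the grasp point (between the pads) lies 11 mm behind it (manip.finger_overhang is the distance from the TCP to the fingertips, in m); y points along the fingers, z is the direction in which the jaws open and shut, and the axes are right-handed (so a half turn about y gives the same grasp; the last joint's range is limited). The gripper opens to 85 mm and grips with 20 to 120 N. Pads are 22 mm wide; open, the fingers measure 114 mm over their backs; the gripper's body (76 mm by 85 mm) begins 54 mm behind the grasp point. The pads swing forward as they close: fully open they stand 13 mm farther back than shut.
Start: joints at [1.129, 0.527, 1.433, -0, 1.181, -0.178], TCP at [0.162, 0.604, 0.239] pointing down, gripper open.
Joint ranges: [-3.08, 3.08], [-0.75, 2.2], [0.22, 2.44], [-1.43, 4.57], [0, 2.65], [-2.85, 2.85]. Speed limits (rad/s): [2.79, 2.79, 3.14, 3.14, 3.14, 3.14].

### API

Orientations are given as a unit quaternion [x, y, z, w].
In Python, from station import manip gives the robot as it stands.
- The arm moves only by the tool send_rows, never from a script. Its argument "plan" is a list of rows, each an object with "linear": the shift along the tool's x, y, z in units of 30 mm (1.0 is 30 mm), a list of three; "roll": the turn about the tool's y in units of 6 degrees (1.0 is 6 degrees). In form: [{"linear": [tx, ty, tz], "roll": roll}, ...]. A call has exactly 5 rows; each row shifts and turns the commanded pose from where the row before left it, along the tool's axes as they then stand; what a row does not reach is not made up. A row lasts 1/8 s, in which the tool goes at most 62.5 mm and 10.7 degrees, less where a joint would pass 70% of its speed; a pose out of reach is approached as far as the arm can. A call is refused whole if a number of a shift passes 1 or a number of a turn 1, either way. A call with a gripper value outside its range is refused whole. "claw" is the finger opening in mm, from 0 to 85.4, set as the call begins (left out, the last holds). The fingers move at their own pace and stop on an object; "force" is the grip in N (left out, the last holds). Time passes only in rows, so rows that do not move let the fingers close, or fill a call up. It gives the time, the measured TCP pose, the force and the opening at its end, in the units of the state.
- manip.sense(): the state, without advancing time (a new reading comes with each control period).
- manip.snapshot(name): name is "scene" or "top"; returns the picture (480x640x3 uint8, blue, green, red); there is no depth.
- manip.get_calibration(name): a dict with "fovy" (degrees; the focal length in pixels is half the picture's height over the tangent of half this angle, whatever the lens; pixels are square), "cx", "cy" (the principal point, pixels), "cam_to_world" (4x4, takes a point from camera to world coordinates). Camera axes: x right, y down, z forward; pixel columns grow to the right and rows downward; lengths in m; the calibration is good to about 2 mm. A picture is of the moment at which its call begins. get_calibration takes no time and is no camera call.
- manip.sign_off(): hands the job in, once; it reports no verdict.
Trained networks look in the newest picture that a camera, given by its name, has taken for a name from the list of things; names that differ only in an ending like _2 or _b are one class to them, and where a whole thing is asked for, a point or a joint stands for the part that bears it (a point fixed in the world has none). Each returns a list of dicts, best first, with "p" (0 to 1); they miss things now and then, are a little off and sometimes report something else, mostly with a low value. They report only what shows in the picture. A call takes as long as a camera call.
- manip.look_for(camera, query): "extent" ([left, top, right, bottom] in pixels, round what is visible of it).
The state is a dict: "t": time; "q": joint angles; "qd": joint speeds; "tau": joint torques, N m; "tcp_pos": TCP position; "tool_rot": TCP orientation; "force": force on the tool from outside, world axes, zero at the start; "ft_torque": the same for the moment, N m; "finger_gap": opening from 0.0 (shut) to 1.0 (fully open).
Only numpy, scipy, OpenCV 4.12 (cv2) and the standard library are available. Lean on these libraries where they do the work, as an engineer would, in place of code of your own. Each camera call takes 0.05 s, during which the arm holds its last target.

### The job

The incubator's tray is warm, so do not touch its front lip with the fingers: hook the orange-handled tray hook into the lip's finger hole, draw the tray fully out to its stop, and lay the hook back down flat on the bench. Then take the red-capped tube from its cradle and press it down into the empty front pair of spring clips until both clips have snapped round it and it is fully home, cap on the same side as the tube already loaded; press only as hard as it takes. Leave the tray out, as I still have to log both tubes, and leave everything else as it is.

Things in the scene. Friction and masses are not known exactly. Their poses are not given: they have to be found in the camera images.
- incubator: Low cream-coloured bench incubator, 260 deep (x) x 300 wide (y) x 150 mm high (roof), fixed. Origin: centre of its underside, on the bench; its own -x axis points out of its open mouth, the way the tray slides out, +y along its width. The mouth is 240 mm wide, from 38 to 118 mm above the bench; the clear flap lies folded back on the roof.
- tray (a joint): How far the tray is drawn out along the incubator's -x, m: 0 home, 0.160 at its stop; about 3 N of friction, stays where left. Both front clips together take about 15 to 20 N to snap. Drawn out, the light tray gives downward under a press, about 1 mm per 1.4 N at the front clips (up to 13 mm), and springs back: going to the measured height is not enough.
- tray_lip: Flat aluminium lip on the front of the tray, 32 (x) x 60 (y) x 4 mm thick, sticking out of the incubator's mouth, its top 46 mm above the bench. Origin: on its rear edge where it joins the tray, mid-width, at its top face; axes as the incubator's. The hole through it is 16 mm across. Warm: no finger may touch it.
- tray_hole (a point): Centre of the lip's finger hole, at the lip's top face; axes as the incubator's; moves with the tray.
- clips_front (a point): Place of the tube's origin when fully home in the empty front clips, 66 mm behind the hole, 30.5 mm above the tray's floor. Axes as the incubator's; the tube lies along y, cap to +y. Two upward-open clips, each 10 mm wide, 34 mm either side along y; their flared tips reach 18 mm above this point, and a tube merely laid on them has its axis about 20 mm above it.
- clips_rear (a point): The same point of the rear pair of clips, 70 mm behind the front pair (+x), holding the blue-capped tube. Axes as the incubator's.
- tube: The tube to load: amber, capped in red, closed and rigid, 75 g. Barrel 29 mm diameter, 96 mm straight plus a round end at -x (reaching -62.5 mm); cap 35 mm diameter from +48 to +66 mm along x. Origin: on the axis, midway along the straight barrel; x axis along the tube towards the cap. It starts lying level in the cradle, its axis 36 mm above the bench.
- tube_cap (a point): Centre of the outer face of the red cap, on the tube's axis, 66 mm from the tube's origin.
- cradle: White cradle fixed to the bench, 100 x 62 mm base 6 mm thick, with two V supports 10 mm wide at 36 mm either side of its middle along x (they reach 32 mm above the bench); the space between them is free for fingers. Origin: centre of its underside; x along the tube.
- tube_loaded: A like tube with a blue cap, already seated in the rear clips. Leave it there. Origin and axes as for the red-capped tube.
- hook: Tray hook lying on the bench, 90 g. Orange block handle 90 (x) x 20 (y) x 28 mm high; from its +x end a 7 mm steel shank runs level, 20 mm above the underside, to x = +155 mm, where a 7 mm tip points straight down to 2 mm above the underside. Origin: centre of the handle's underside; x axis towards the tip, z up.
- hook_tip (a point): Lower end of the hook's down-pointing tip, 155 mm ahead of the hook's origin and 2 mm above the handle's underside.
- flask: Bystander: stoppered conical flask, 84 mm across the foot, 153 mm high. Origin: centre of its foot.
- wash_bottle: Bystander: white wash bottle with blue cap and bent spout, 72 mm diameter, 180 mm high. Origin: centre of its foot.

How it is judged:
By the outcome, as a careful person would: the job done as asked, in the order asked, and still so for the second after the job is handed in, with the robot touching nothing.
It also fails if it takes over 54 s, if anything falls off the work surface, if the arm or the gripper's body presses on something with over 40 N, if the wrist force passes 120 N, or if a joint passes its speed limit or range.

## Working session

There is one attempt and no reset: what is moved stays moved. The work goes in short steps, Python scripts to look and compute and a tool call to move; the robot and the scene stay as the last step left them, time stands still between calls to the robot, and variables do not carry over. Pictures are saved under pics/ and viewed, and the job is handed in when it is done.

Besides the shell and the picture viewer there is one more tool, called after ">>>" as a command line: name --argument value ..., lists and objects as JSON in quotes. send_rows: Moves the arm, as the interface text tells. Its arguments: {"type":"object","properties":{"plan":{"type":"array"},"claw":{"type":"number"},"force":{"type":"number"}},"required":["plan"]}

```bash
ls; mkdir -p pics; cat > /tmp/a.py <<'E'
from station import manip
import cv2,json
s=manip.sense(); print({k:(v if not hasattr(v,'tolist') else v.tolist()) for k,v in s.items()}); print(manip.finger_overhang)
for c in ("scene","top"):
    im=manip.snapshot(c); cv2.imwrite(f"pics/{c}0.png",im)
    print(c,manip.get_calibration(c))
    for n in ("hook","hook_tip","tray_hole","tray_lip","tube","tube_cap","cradle","tube_loaded","incubator","flask","wash_bottle","clips_front"):
        r=manip.look_for(c,n); print(n,[( [round(float(v)) for v in d["extent"]],round(float(d["p"]),2)) for d in r[:2]])
print(manip.sense()["t"])
E
python3 /tmp/a.py
```

```text
pics
{'t': 0.0, 'q': [1.129478521324898, 0.5285268221167208, 1.4339161469304347, -1.7880507014459407e-05, 1.181374846935256, -0.17851967400502172], 'qd': [0.00011512084695305453, 9.30424976875977e-05, 0.0006205896150491243, -0.0017415685144879913, 0.0008203949272767856, -0.00029476379618758436], 'tau': [-0.0007278598604898434, -44.23492670059204, -17.802634835243225, -0.000223703200390446, 0.008563207229599357, -9.222403321018646e-06], 'tcp_pos': [0.16204805804587874, 0.6028997161545333, 0.2382919218895297], 'tool_rot': [0.7017621047098946, -0.09287795492030702, 0.09240922361319913, -0.7002600725974357], 'force': [-0.26402175069243705, 0.3393015209977604, 0.2829314041274944], 'ft_torque': [-0.001811437821326054, 0.0715988519898407, 0.04415409546162533], 'finger_gap': 1.0032090023975486}
0.008
scene {'fovy': 49.75028720721813, 'cx': 325.2755604984617, 'cy': 232.9354662576571, 'cam_to_world': array([[-0.77844157,  0.4794854 , -0.40512032,  1.09547991],
       [ 0.62759142,  0.60741077, -0.48701249,  0.58697522],
       [ 0.01255906, -0.63336081, -0.77375471,  1.08666916],
       [ 0.  
[... 783 characters left out ...]
9167e-03, -1.43442587e-01, -9.89657328e-01,
         1.37126317e+00],
       [ 0.00000000e+00,  0.00000000e+00,  0.00000000e+00,
         1.00000000e+00]])}
hook [([262, 247, 330, 284], 0.73), ([214, 164, 249, 201], 0.43)]
hook_tip [([260, 250, 335, 285], 0.93), ([406, 231, 437, 315], 0.75)]
tray_hole [([410, 261, 428, 289], 0.74)]
tray_lip [([407, 261, 422, 290], 0.84), ([153, 269, 191, 311], 0.44)]
tube [([157, 262, 188, 314], 0.72)]
tube_cap [([156, 262, 186, 314], 0.77)]
cradle [([154, 269, 192, 310], 0.89)]
tube_loaded [([156, 187, 189, 222], 0.31)]
incubator [([409, 192, 558, 334], 0.59)]
flask []
wash_bottle [([150, 173, 190, 224], 0.82)]
clips_front [([408, 233, 433, 314], 0.88)]
1.3
```

View pics/top0.png

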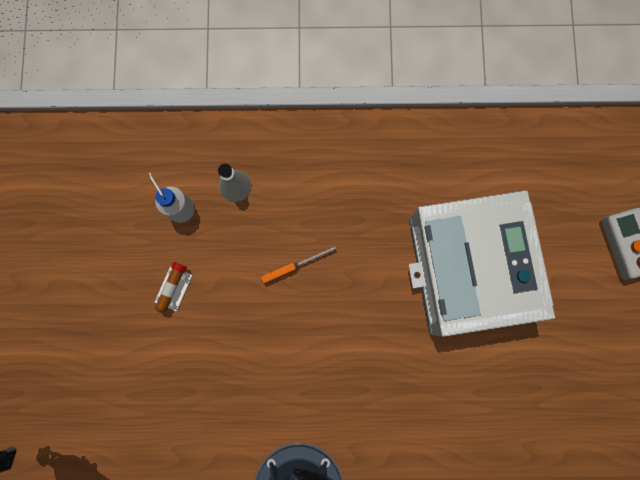

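View pics/scene0.png

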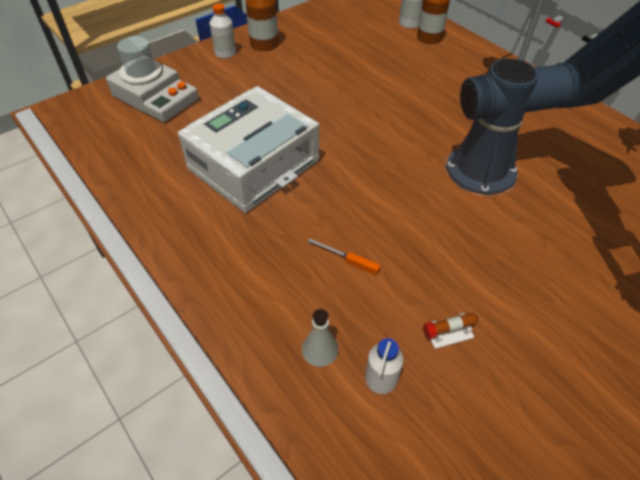

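```bash
python3 -c "
import cv2
a=cv2.imread('pics/top0.png');b=cv2.imread('pics/scene0.png')
cv2.imwrite('pics/t_hook.png',cv2.resize(a[235:300,245:345],None,fx=8,fy=8,interpolation=2))
cv2.imwrite('pics/t_inc.png',cv2.resize(a[180:345,400:570],None,fx=3.6,fy=3.6,interpolation=2))
cv2.imwrite('pics/t_tube.png',cv2.resize(a[255:325,140:220],None,fx=8,fy=8,interpolation=2))
cv2.imwrite('pics/s_inc.png',cv2.resize(b[80:225,170:330],None,fx=4,fy=4,interpolation=2))
cv2.imwrite('pics/s_hook.png',cv2.resize(b[225:285,300:395],None,fx=8,fy=8,interpolation=2))
cv2.imwrite('pics/s_tube.png',cv2.resize(b[300:360,410:490],None,fx=8,fy=8,interpolation=2))
"
```

```text
(no output)
```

View crops.

The top view shows the hook at about (262–335, 247–284), the tube in its cradle at about (172, 288), the flask at (235, 185), the wash bottle at (175, 205), and the incubator with its lip at about (417, 275). The lip points to image left, which is world +y.

View pics/t_inc.png

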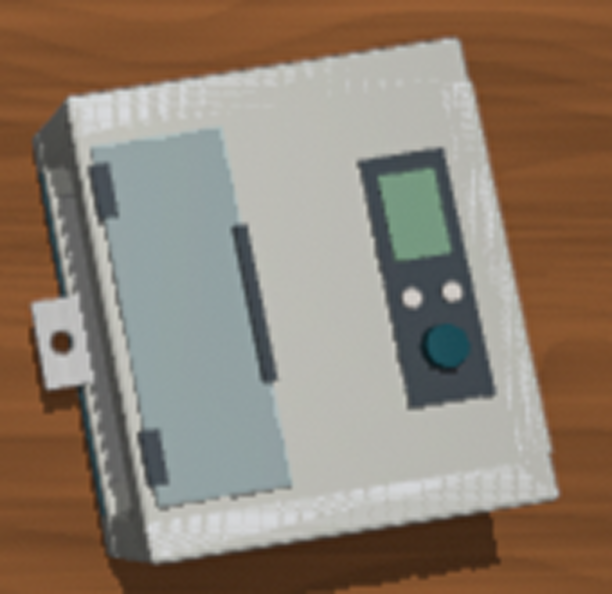

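View pics/t_hook.png

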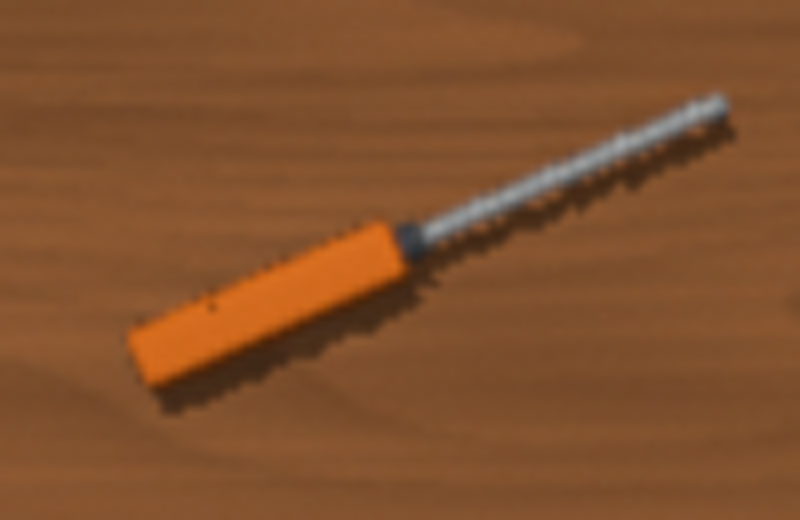

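View pics/t_tube.png

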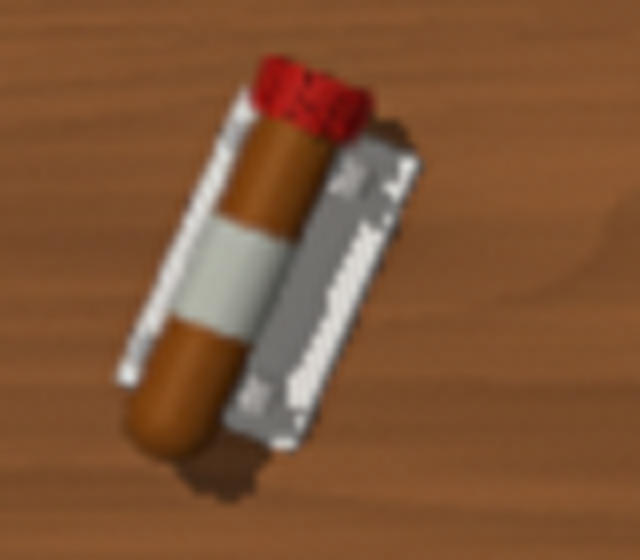

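View pics/s_inc.png

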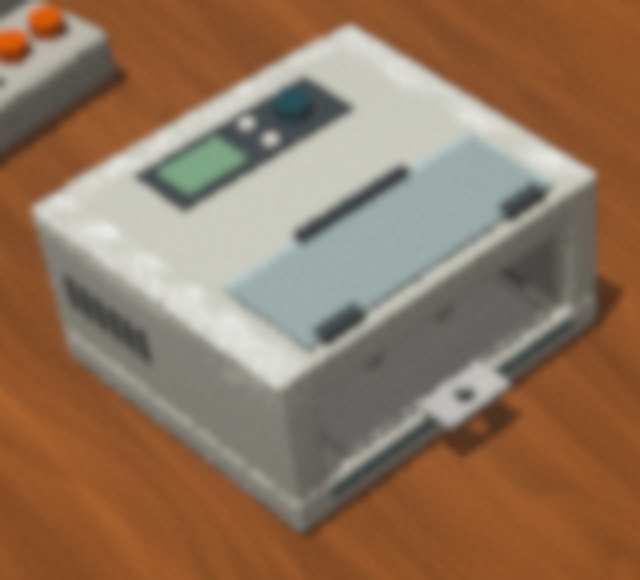

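View pics/s_hook.png

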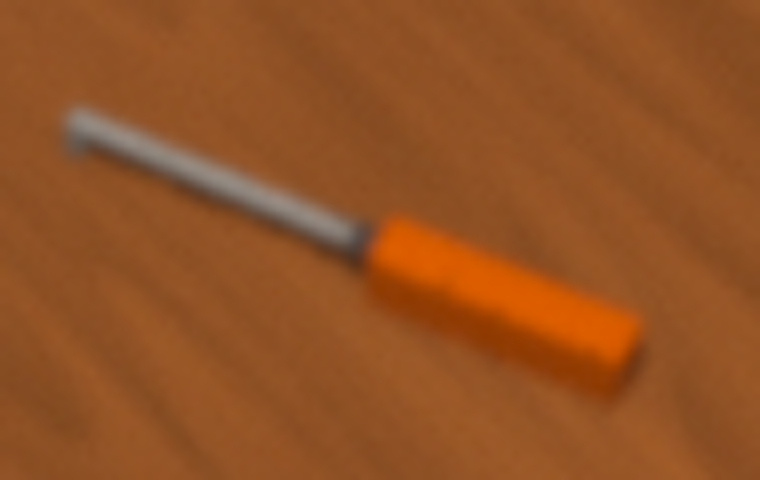

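View pics/s_tube.png

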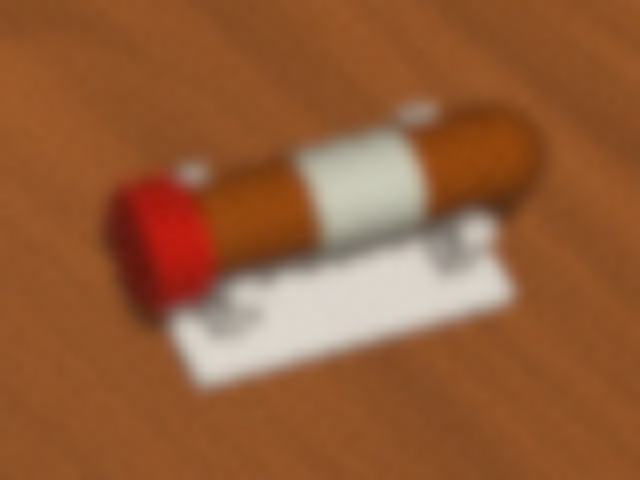

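```bash
cat > h.py <<'E'
import numpy as np
from station import manip
C={c:manip.get_calibration(c) for c in("top","scene")}
def ray(c,u,v):
    k=C[c];f=240/np.tan(np.radians(k["fovy"])/2);M=np.array(k["cam_to_world"])
    return M[:3,3],M[:3,:3]@np.array([(u-k["cx"])/f,(v-k["cy"])/f,1])
def pl(c,u,v,z):
    o,d=ray(c,u,v);return (o+d*(z-o[2])/d[2])
def proj(c,P):
    k=C[c];f=240/np.tan(np.radians(k["fovy"])/2);M=np.array(k["cam_to_world"])
    p=M[:3,:3].T@(np.array(P)-M[:3,3]);return f*p[0]/p[2]+k["cx"],f*p[1]/p[2]+k["cy"]
def crop(p,o,s): return o[0]+(p[0]+.5)/s-.5,o[1]+(p[1]+.5)/s-.5
E
cat > /tmp/b.py <<'E'
import sys;sys.path.insert(0,'.')
from h import *
np.set_printoptions(precision=4,suppress=True)
def show(n,c,p,o,s,z): print(n,c,pl(c,*crop(p,o,s),z)[:2])
T=(245,235)
for n,p,z in(("rear",(139,361),.028),("front",(399,244),.028),("tip",(722,104),.0235)): show("hook "+n,"top",p,T,8,z)
S=(300,225)
for n,p,z in(("rear",(626,345),.028),("front",(380,235),.028),("tip",(80,115),.0235)): show("hook "+n,"scene",p,S,8,z)
T=(400,180)
for n,p,z in(("hole",(61,342),.046),("lipa",(32,303),.046),("lipb",(46,390),.046),("roofFL",(72,98),.15),("roofFR",(155,560),.15),("roofBL",(460,40),.15),("roofBR",(557,495),.15)): show(n,"top",p,T,3.6,z)
S=(170,80)
for n,p,z in(("hole",(465,394),.046),("roofFL",(283,388),.15),("roofFR",(597,175),.15),("roofBL",(35,212),.15),("roofBR",(350,25),.15)): show(n,"scene",p,S,4,z)
T=(140,255)
for n,p in(("labcap",(255,228)),("labend",(208,325)),("capface",(322,77)),("end",(160,455))): show("tube "+n,"top",p,T,8,.036)
S=(410,300)
for n,p in(("labcap",(320,198)),("labend",(405,178)),("capface",(130,253)),("end",(535,145))): show("tube "+n,"scene",p,S,8,.036)
for z in(0.05,):
  print("flask",pl("top",235,185,z)[:2],pl("scene",321,340,z)[:2],"wash",pl("top",172,207,.09)[:2],pl("scene",385,370,.09)[:2])
E
python3 /tmp/b.py
```

```text
hook rear top [0.5023 0.0888]
hook front top [0.5381 0.0077]
hook tip top [ 0.5818 -0.094 ]
hook rear scene [0.5084 0.0901]
hook front scene [0.541  0.0093]
hook tip scene [ 0.584  -0.0919]
hole top [ 0.5099 -0.2939]
lipa top [ 0.5368 -0.275 ]
lipb top [ 0.4772 -0.2826]
roofFL top [ 0.6586 -0.2881]
roofFR top [ 0.3663 -0.3292]
roofBL top [ 0.6943 -0.5394]
roofBR top [ 0.4038 -0.5812]
hole scene [ 0.5122 -0.2941]
roofFL scene [ 0.6588 -0.2823]
roofFR scene [ 0.368  -0.3255]
roofBL scene [ 0.6989 -0.5332]
roofBR scene [ 0.4052 -0.5805]
tube labcap top [0.4955 0.312 ]
tube labend top [0.4657 0.3256]
tube capface top [0.5422 0.2926]
tube end top [0.4261 0.3391]
tube labcap scene [0.4914 0.3142]
tube labend scene [0.4673 0.3251]
tube capface scene [0.5471 0.2926]
tube end scene [0.4294 0.3413]
flask [0.7395 0.1556] [0.7523 0.167 ] wash [0.6763 0.3012] [0.7053 0.3179]
```

```bash
cat >> h.py <<'E'
from scipy.spatial.transform import Rotation as R
np.set_printoptions(precision=4,suppress=True)
def st(p=True):
    s=manip.sense();Rm=R.from_quat(s["tool_rot"]).as_matrix()
    if p: print("t",round(s["t"],2),"tcp",np.array(s["tcp_pos"]),"xyaw",round(np.degrees(np.arctan2(Rm[1,0],Rm[0,0])),2),"down",Rm[:,1],"F",np.array(s["force"]),"gap",round(s["finger_gap"]*85.4,1),"q6",round(s["q"][5],2))
    return s,Rm
def to(pos,yaw=None):
    """total units; roll done first (about tool y)"""
    s,Rm=st()
    if yaw is not None:
        for k in(0,180):
            d=(yaw+k-np.degrees(np.arctan2(Rm[1,0],Rm[0,0]))+180)%360-180
            print("yaw+%d: roll units"%k, -d/6*(1 if Rm[2,1]<0 else -1), "then linear", (Rm@R.from_rotvec([0,-np.radians(d)*(1 if Rm[2,1]<0 else -1),0]).as_matrix()).T@(np.array(pos)-s["tcp_pos"])/.03)
    else: print("linear",Rm.T@(np.array(pos)-s["tcp_pos"])/.03)
E
python3 -c "
from h import *
to([.5224,.049,.1],-66.9)
s,Rm=st(0);print(Rm)"
```

```text
t 1.3 tcp [0.1623 0.6035 0.2393] xyaw -15.06 down [ 0. -0. -1.] F [-0.103  -0.1125  0.1053] gap 85.3 q6 -0.18
yaw+0: roll units 8.640316287832036 then linear [21.7112  4.6437  3.7877]
yaw+180: roll units -21.359683712167964 then linear [-21.7112   4.6437  -3.7877]
[[ 0.9657  0.      0.2598]
 [-0.2598 -0.      0.9657]
 [ 0.     -1.     -0.    ]]
```

>>> send_rows --plan '[{"linear": [1,0,-0.8],"roll": 0.96},{"linear": [1,0,-0.7],"roll": 0.96},{"linear": [1,0,-0.6],"roll": 0.96},{"linear": [1,0,-0.5],"roll": 0.96},{"linear": [1,0,-0.4],"roll": 0.96}]' --claw 50

```text
t: 1.92
tcp_pos: [0.2586, 0.4552, 0.2395]
tool_rot: [-0.655, 0.265, -0.265, 0.656]
force: [0.2, 0.9, -0.3]
finger_gap: 0.586
```

>>> send_rows --plan '[{"linear": [1,0,-0.2],"roll": 0.96},{"linear": [1,0,-0.1],"roll": 0.96},{"linear": [1,0,0],"roll": 0.96},{"linear": [1,0,0],"roll": 0.96},{"linear": [1,0,0],"roll": 0}]'

```text
t: 2.55
tcp_pos: [0.3367, 0.3269, 0.2395]
tool_rot: [-0.59, 0.39, -0.39, 0.59]
force: [-0.0, -0.8, -0.4]
finger_gap: 0.585
```

```bash
python3 -c "
from h import *
to([.5224,.049,.06],-66.9)"
```

```text
t 2.55 tcp [0.3367 0.3269 0.2395] xyaw -66.93 down [ 0.0008  0.0004 -1.    ] F [-0.0412 -0.7884 -0.3918] gap 50.0 q6 0.13
yaw+0: roll units -0.005608588378199404 then linear [10.9499  5.9862  2.0553]
yaw+180: roll units 29.994391411621802 then linear [-10.9499   5.9862  -2.0553]
```

>>> send_rows --plan '[{"linear": [1,0.3,0.2],"roll": 0},{"linear": [1,0.3,0.2],"roll": 0},{"linear": [1,0.3,0.2],"roll": 0},{"linear": [1,0.3,0.2],"roll": 0},{"linear": [1,0.3,0.2],"roll": 0}]'

```text
t: 3.18
tcp_pos: [0.4231, 0.2006, 0.1943]
tool_rot: [-0.59, 0.39, -0.39, 0.59]
force: [-0.0, 0.6, 1.0]
finger_gap: 0.581
```

>>> send_rows --plan '[{"linear": [1,0.6,0.2],"roll": 0},{"linear": [1,0.6,0.2],"roll": 0},{"linear": [1,0.6,0.2],"roll": 0},{"linear": [1,0.6,0.2],"roll": 0},{"linear": [1,0.6,0.2],"roll": 0}]'

```text
t: 3.8
tcp_pos: [0.5097, 0.0743, 0.1039]
tool_rot: [-0.59, 0.39, -0.39, 0.59]
force: [0.0, 0.5, -0.0]
finger_gap: 0.585
```

```bash
python3 -c "
from h import *
to([.5224,.049,.015],-66.9)"
```

```text
t 3.8 tcp [0.5097 0.0743 0.1039] xyaw -66.91 down [ 0.0008 -0.     -1.    ] F [ 0.0416  0.482  -0.0273] gap 49.9 q6 -0.48
yaw+0: roll units -0.001038291645661123 then linear [0.9404 2.9627 0.0558]
yaw+180: roll units 29.99896170835434 then linear [-0.9404  2.9627 -0.0558]
```

>>> send_rows --plan '[{"linear": [0.94,0.4,0.06],"roll": 0},{"linear": [0,0.9,0],"roll": 0},{"linear": [0,0.9,0],"roll": 0},{"linear": [0,0.6,0],"roll": 0},{"linear": [0,0.16,0],"roll": 0}]'

```text
t: 4.42
tcp_pos: [0.5212, 0.0499, 0.0145]
tool_rot: [0.59, -0.39, 0.389, -0.59]
force: [-0.4, -0.5, 0.4]
finger_gap: 0.588
```

```bash
python3 -c "
from h import *
import cv2
st()
a=manip.snapshot('top');b=manip.snapshot('scene')
cv2.imwrite('pics/g1.png',np.hstack([cv2.resize(a[225:305,235:345],(400,290),interpolation=2),cv2.resize(b[205:295,280:400],(400,290),interpolation=2)]))"
```

```text
t 4.42 tcp [0.5212 0.0499 0.0145] xyaw -66.91 down [-0.0017  0.0002 -1.    ] F [-0.4467 -0.5463  0.381 ] gap 50.2 q6 -0.52
```

View pics/g1.png

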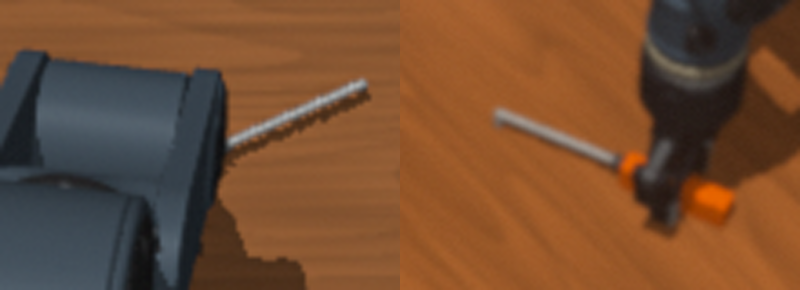

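The fingers straddle the handle in the scene crop (around 670,190). Closing.

>>> send_rows --plan '[{"linear": [0,0,0],"roll": 0},{"linear": [0,0,0],"roll": 0},{"linear": [0,0,0],"roll": 0},{"linear": [0,0,0],"roll": 0},{"linear": [0,0,0],"roll": 0}]' --claw 5 --force 70

```text
t: 5.15
tcp_pos: [0.5222, 0.05, 0.0166]
tool_rot: [-0.59, 0.389, -0.39, 0.59]
force: [0.3, 1.0, 6.7]
finger_gap: 0.214
```

>>> send_rows --plan '[{"linear": [0,-0.3,0],"roll": 0},{"linear": [0,-0.7,0],"roll": 0},{"linear": [0,-0.7,0],"roll": 0},{"linear": [0,-0.5,0],"roll": 0},{"linear": [0,-0.0,0],"roll": 0}]'

```text
t: 5.78
tcp_pos: [0.5222, 0.0499, 0.0827]
tool_rot: [-0.59, 0.389, -0.391, 0.59]
force: [0.3, -0.4, -1.3]
finger_gap: 0.217
```

```bash
python3 -c "
from h import *
import cv2
st()
a=manip.snapshot('top');b=manip.snapshot('scene')
cv2.imwrite('pics/g2.png',np.hstack([cv2.resize(a[225:305,235:345],(400,290),interpolation=2),cv2.resize(b[205:295,280:400],(400,290),interpolation=2)]))"
```

```text
t 5.78 tcp [0.5222 0.0499 0.0827] xyaw -66.9 down [ 0.0025 -0.0003 -1.    ] F [ 0.3357 -0.3824 -1.2996] gap 18.5 q6 -0.52
```

View pics/g2.png

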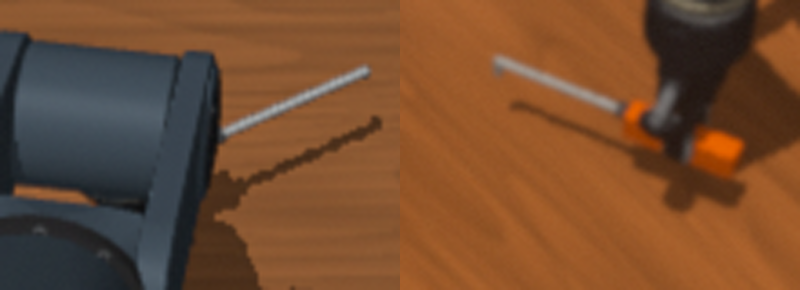

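```bash
python3 -c "
from h import *
s,Rm=st()
for c,p in(('top',(335.4,244.8)),('scene',(309.2,224.5))):
  P=pl(c,*p,.0895);d=P[:2]-s['tcp_pos'][:2];print(c,P,d,np.hypot(*d),np.degrees(np.arctan2(d[1],d[0])))"
```

```text
t 5.88 tcp [0.5212 0.05   0.0814] xyaw -66.9 down [-0.0004  0.     -1.    ] F [-0.3331  0.3265 -0.3536] gap 18.6 q6 -0.52
top [ 0.5801 -0.0939  0.0895] [ 0.0589 -0.1439] 0.15550184600485342 -67.75477504440903
scene [ 0.588  -0.0872  0.0895] [ 0.0667 -0.1372] 0.15254273295687504 -64.06314888457598
```

>>> send_rows --plan '[{"linear": [0,0,0],"roll": 0.63},{"linear": [0,0,0],"roll": 0.63},{"linear": [0,0,0],"roll": 0.63},{"linear": [0,0,0],"roll": 0.63},{"linear": [0,0,0],"roll": 0}]'

```text
t: 6.5
tcp_pos: [0.5208, 0.05, 0.0806]
tool_rot: [0.534, -0.464, 0.463, -0.533]
force: [0.2, -0.1, -0.1]
finger_gap: 0.213
```

```bash
python3 -c "
from h import *
to([.4897,-.1425,.085],-82)"
```

```text
t 6.5 tcp [0.5208 0.05   0.0806] xyaw -81.98 down [-0.002   0.0002 -1.    ] F [ 0.1718 -0.1445 -0.0532] gap 18.2 q6 -0.26
yaw+0: roll units 0.0038202489918148785 then linear [ 6.2109 -0.1461 -1.9213]
yaw+180: roll units -29.996179751008185 then linear [-6.2109 -0.1461  1.9213]
```

>>> send_rows --plan '[{"linear": [0.6,-0.1,-0.4],"roll": 0},{"linear": [1,-0.1,-0.4],"roll": 0},{"linear": [1,0,-0.4],"roll": 0},{"linear": [1,0,-0.4],"roll": 0},{"linear": [1,0,-0.32],"roll": 0}]'

```text
t: 7.12
tcp_pos: [0.4829, -0.0955, 0.087]
tool_rot: [0.534, -0.464, 0.463, -0.534]
force: [-0.2, 0.0, -1.2]
finger_gap: 0.215
```

>>> send_rows --plan '[{"linear": [0.8,0,0],"roll": 0},{"linear": [0.6,0,0],"roll": 0},{"linear": [0.2,0,0],"roll": 0},{"linear": [0,0,0],"roll": 0},{"linear": [0,0,0],"roll": 0}]'

```text
t: 7.75
tcp_pos: [0.4898, -0.1412, 0.0874]
tool_rot: [0.534, -0.464, 0.463, -0.534]
force: [0.6, 0.1, -0.0]
finger_gap: 0.216
```

```bash
python3 -c "
from h import *
import cv2
to([.4897,-.1425,.085],-82)
a=manip.snapshot('top');b=manip.snapshot('scene')
cv2.imwrite('pics/a1.png',a);cv2.imwrite('pics/b1.png',b)
cv2.imwrite('pics/g3.png',np.hstack([cv2.resize(a[240:320,360:440],(400,400),interpolation=2),cv2.resize(b[140:220,250:330],(400,400),interpolation=2)]))"
```

```text
t 7.75 tcp [ 0.4898 -0.1412  0.0874] xyaw -81.96 down [-0.001   0.0007 -1.    ] F [ 0.6184  0.1432 -0.0296] gap 18.5 q6 -0.64
yaw+0: roll units 0.006818199295736349 then linear [ 0.0415  0.0796 -0.0107]
yaw+180: roll units -29.993181800704264 then linear [-0.0415  0.0796  0.0107]
```

View pics/g3.png

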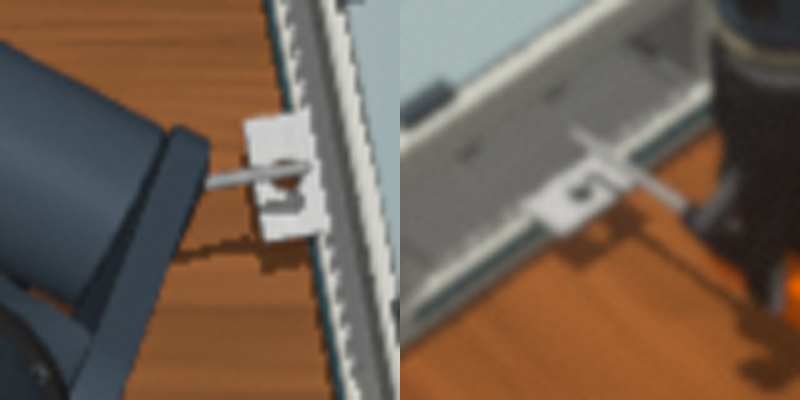

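```bash
python3 -c "
from h import *
x=np.array([.139,-.990])
for c,p,h in(('top',(420.6,273.0),(417.1,275.)),('scene',(284.8,165.8),(285.7,178.1))):
  P=pl(c,*p,.0935)[:2];H=pl(c,*h,.046)[:2];print(c,P,H,'tipend-hole along',(P-H)@x,'lat',(P-H)@[.99,.139])
e=np.array([.4898,-.1412])+.153*x
for c in C: print(c,proj(c,[*e,.0935]), proj(c,[.511,-.294,.046]))
"
```

```text
top [ 0.5101 -0.2952] [ 0.509  -0.2952] tipend-hole along 0.0002483627301120278 lat 0.001111974517677712
scene [ 0.5126 -0.2947] [ 0.5125 -0.2945] tipend-hole along 0.00030004942524270215 lat 9.808897865775777e-05
top (np.float64(419.4996056783065), np.float64(272.60301817080466)) (np.float64(416.60116795814395), np.float64(274.1774753719026))
scene (np.float64(285.7035473256675), np.float64(165.96293654860273)) (np.float64(286.22511712851457), np.float64(177.9573270428968))
```

>>> send_rows --plan '[{"linear": [0.07,0.3,-0.02],"roll": 0},{"linear": [0,0.3,0],"roll": 0},{"linear": [0,0.15,0],"roll": 0},{"linear": [0,0.1,0],"roll": 0},{"linear": [0,0,0],"roll": 0}]'

```text
t: 8.48
tcp_pos: [0.4898, -0.1443, 0.0617]
tool_rot: [0.534, -0.464, 0.464, -0.534]
force: [0.5, 0.1, -1.2]
finger_gap: 0.215
```

>>> send_rows --plan '[{"linear": [0,0.1,0],"roll": 0},{"linear": [0,0.1,0],"roll": 0},{"linear": [0,0.1,0],"roll": 0},{"linear": [0,0.1,0],"roll": 0},{"linear": [0,0,0],"roll": 0}]'

```text
t: 9.1
tcp_pos: [0.4898, -0.1443, 0.0497]
tool_rot: [0.534, -0.464, 0.464, -0.534]
force: [-0.5, -0.8, -0.3]
finger_gap: 0.217
```

```bash
python3 -c "
from h import *
import cv2
to([.4897,-.1425,.0496],-82)
a=manip.snapshot('top');b=manip.snapshot('scene')
cv2.imwrite('pics/g4.png',np.hstack([cv2.resize(a[240:320,360:440],(400,400),interpolation=2),cv2.resize(b[140:220,250:330],(400,400),interpolation=2)]))"
```

```text
t 9.1 tcp [ 0.4898 -0.1443  0.0497] xyaw -82.02 down [-0.0005  0.0003 -1.    ] F [-0.5244 -0.7542 -0.31  ] gap 18.6 q6 -0.64
yaw+0: roll units -0.002716538103034812 then linear [-0.0594  0.0045  0.0053]
yaw+180: roll units 29.997283461896966 then linear [ 0.0594  0.0045 -0.0053]
```

View pics/g4.png

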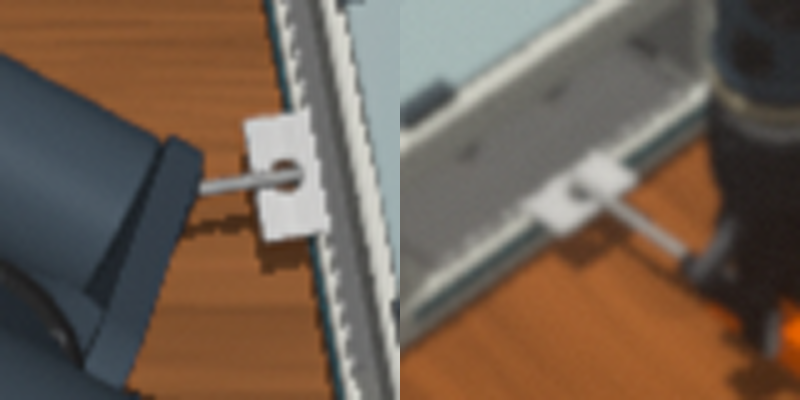

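The shank end meets the hole in both crops (285,177 and 580,190) with no contact force, so the hook is in. Drawing the tray out.

>>> send_rows --plan '[{"linear": [-0.2,0,0],"roll": 0},{"linear": [-0.6,0,0],"roll": 0},{"linear": [-0.7,0,0],"roll": 0},{"linear": [-0.7,0,0],"roll": 0},{"linear": [-0.7,0,0],"roll": 0}]'

```text
t: 9.82
tcp_pos: [0.4779, -0.057, 0.0502]
tool_rot: [-0.534, 0.464, -0.464, 0.534]
force: [0.2, -4.2, -1.7]
finger_gap: 0.213
```

>>> send_rows --plan '[{"linear": [-0.7,0,0],"roll": 0},{"linear": [-0.7,0,0],"roll": 0},{"linear": [-0.6,0,0],"roll": 0},{"linear": [-0.3,0,0],"roll": 0},{"linear": [-0.1,0,0],"roll": 0}]'

```text
t: 10.45
tcp_pos: [0.4676, 0.0138, 0.05]
tool_rot: [0.534, -0.464, 0.464, -0.534]
force: [-0.0, -3.4, -1.3]
finger_gap: 0.218
```

```bash
python3 -c "
from h import *
s,Rm=st()
print((np.array(s['tcp_pos'])-[.4898,-.1443,.0497])@[-.14,.99,0])"
```

```text
t 10.45 tcp [0.4676 0.0138 0.05  ] xyaw -81.96 down [-0.0005  0.0001 -1.    ] F [-0.0062 -3.4115 -1.3386] gap 18.7 q6 -0.35
0.15968193591299296
```

Still about 3 N, so it is sliding and not yet at the stop. Creep on until the force rises.

>>> send_rows --plan '[{"linear": [-0.05,0,0],"roll": 0},{"linear": [-0.05,0,0],"roll": 0},{"linear": [-0.05,0,0],"roll": 0},{"linear": [-0.03,0,0],"roll": 0},{"linear": [0,0,0],"roll": 0}]'

```text
t: 11.08
tcp_pos: [0.4671, 0.0184, 0.05]
tool_rot: [0.534, -0.464, 0.464, -0.534]
force: [-0.4, -3.9, -1.0]
finger_gap: 0.217
```

>>> send_rows --plan '[{"linear": [-0.03,0,0],"roll": 0},{"linear": [-0.03,0,0],"roll": 0},{"linear": [-0.02,0,0],"roll": 0},{"linear": [-0.0,0,0],"roll": 0},{"linear": [0,0,0],"roll": 0}]'

```text
t: 11.7
tcp_pos: [0.4667, 0.0209, 0.05]
tool_rot: [0.534, -0.464, 0.464, -0.534]
force: [-0.5, -0.8, -0.9]
finger_gap: 0.214
```

>>> send_rows --plan '[{"linear": [-0.03,0,0],"roll": 0},{"linear": [-0.03,0,0],"roll": 0},{"linear": [-0.03,0,0],"roll": 0},{"linear": [-0.0,0,0],"roll": 0},{"linear": [0,0,0],"roll": 0}]'

```text
t: 12.32
tcp_pos: [0.4668, 0.0229, 0.05]
tool_rot: [0.534, -0.464, 0.464, -0.534]
force: [-0.2, -6.3, -2.0]
finger_gap: 0.216
```

```bash
python3 -c "
from h import *
import cv2
s,Rm=st()
print((np.array(s['tcp_pos'])-[.4898,-.1443,.0497])@[-.14,.99,0])
a=manip.snapshot('top');b=manip.snapshot('scene')
cv2.imwrite('pics/g5a.png',a);cv2.imwrite('pics/g5b.png',b)
cv2.imwrite('pics/g5.png',np.hstack([cv2.resize(a[200:340,340:480],(400,400),interpolation=2),cv2.resize(b[130:230,240:340],(400,400),interpolation=2)]))"
```

```text
t 12.32 tcp [0.4668 0.0229 0.05  ] xyaw -82.02 down [ 0.0005 -0.0007 -1.    ] F [-0.1658 -6.3429 -1.9668] gap 18.5 q6 -0.33
0.1687951008095332
```

View pics/g5.png

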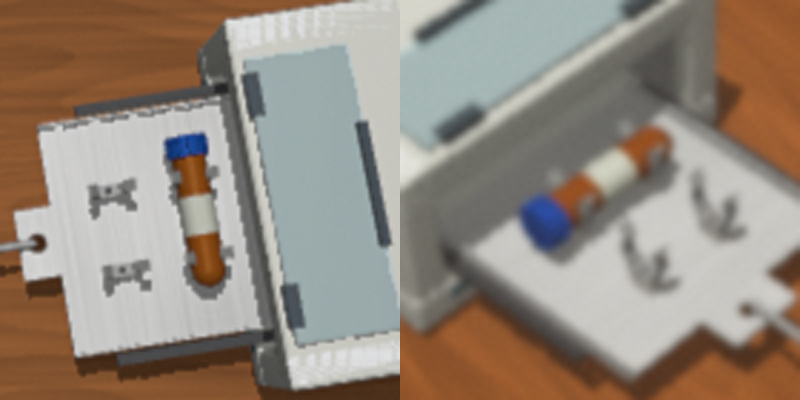

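>>> send_rows --plan '[{"linear": [-0.03,0,0],"roll": 0},{"linear": [-0.03,0,0],"roll": 0},{"linear": [-0.03,0,0],"roll": 0},{"linear": [-0.0,0,0],"roll": 0},{"linear": [0,0,0],"roll": 0}]'

```text
t: 13.05
tcp_pos: [0.4675, 0.0235, 0.0501]
tool_rot: [0.534, -0.463, 0.465, -0.533]
force: [-1.1, -17.1, -3.9]
finger_gap: 0.212
```

>>> send_rows --plan '[{"linear": [0.1,0,0],"roll": 0},{"linear": [0.1,0,0],"roll": 0},{"linear": [0,-0.3,0],"roll": 0},{"linear": [0,-0.4,0],"roll": 0},{"linear": [0,-0.5,0],"roll": 0}]'

```text
t: 13.68
tcp_pos: [0.4668, 0.0206, 0.087]
tool_rot: [-0.534, 0.464, -0.464, 0.534]
force: [-0.7, 1.2, -0.6]
finger_gap: 0.216
```

```bash
python3 -c "
from h import *
to([.50,.10,.0185],-82)"
```

```text
t 13.68 tcp [0.4668 0.0206 0.087 ] xyaw -81.98 down [ 0.0001  0.0001 -1.    ] F [-0.7382  1.2367 -0.5756] gap 18.4 q6 -0.34
yaw+0: roll units 0.0031437167312731162 then linear [-2.466   2.2846  1.4638]
yaw+180: roll units -29.996856283268727 then linear [ 2.466   2.2846 -1.4638]
```

>>> send_rows --plan '[{"linear": [-0.5,0,0.3],"roll": 0},{"linear": [-0.8,0,0.5],"roll": 0},{"linear": [-0.8,0.4,0.5],"roll": 0},{"linear": [-0.36,0.8,0.16],"roll": 0},{"linear": [0,0.5,0],"roll": 0}]'

```text
t: 14.3
tcp_pos: [0.4999, 0.1012, 0.034]
tool_rot: [0.534, -0.463, 0.463, -0.534]
force: [-0.7, -0.2, -1.1]
finger_gap: 0.217
```

>>> send_rows --plan '[{"linear": [0,0.3,0],"roll": 0},{"linear": [0,0.15,0],"roll": 0},{"linear": [0,0.1,0],"roll": 0},{"linear": [0,0,0],"roll": 0},{"linear": [0,0,0],"roll": 0}]'

```text
t: 14.92
tcp_pos: [0.5003, 0.0992, 0.0189]
tool_rot: [-0.533, 0.464, -0.464, 0.534]
force: [0.4, -0.7, -0.5]
finger_gap: 0.217
```

>>> send_rows --plan '[{"linear": [0,0.03,0],"roll": 0},{"linear": [0,0.03,0],"roll": 0},{"linear": [0,0.02,0],"roll": 0},{"linear": [0,0,0],"roll": 0},{"linear": [0,0,0],"roll": 0}]'

```text
t: 15.55
tcp_pos: [0.5001, 0.0994, 0.0166]
tool_rot: [-0.534, 0.464, -0.464, 0.534]
force: [-1.0, 0.0, 5.1]
finger_gap: 0.22
```

Contact at 5 N. Releasing and rising.

>>> send_rows --plan '[{"linear": [0,0,0],"roll": 0},{"linear": [0,0,0],"roll": 0},{"linear": [0,-0.1,0],"roll": 0},{"linear": [0,-0.5,0],"roll": 0},{"linear": [0,-0.9,0],"roll": 0}]' --claw 56

```text
t: 16.18
tcp_pos: [0.4994, 0.0994, 0.0616]
tool_rot: [0.534, -0.465, 0.464, -0.533]
force: [0.3, 0.3, 0.6]
finger_gap: 0.655
```

```bash
python3 -c "
from h import *
import cv2
to([.4846,.317,.1],-22.5)
a=manip.snapshot('top');b=manip.snapshot('scene')
cv2.imwrite('pics/g6a.png',a);cv2.imwrite('pics/g6b.png',b)
cv2.imwrite('pics/g6.png',np.hstack([cv2.resize(a[200:340,340:480],(400,400),interpolation=2),cv2.resize(b[190:290,280:380],(400,400),interpolation=2)]))"
```

```text
t 16.18 tcp [0.4994 0.0994 0.0616] xyaw -82.02 down [-0.0018  0.0001 -1.    ] F [0.2718 0.255  0.5876] gap 55.9 q6 -0.16
yaw+0: roll units -9.920672186043362 then linear [-3.2354 -1.2789  6.5123]
yaw+180: roll units 20.07932781395664 then linear [ 3.2354 -1.2789 -6.5123]
```

View pics/g6.png

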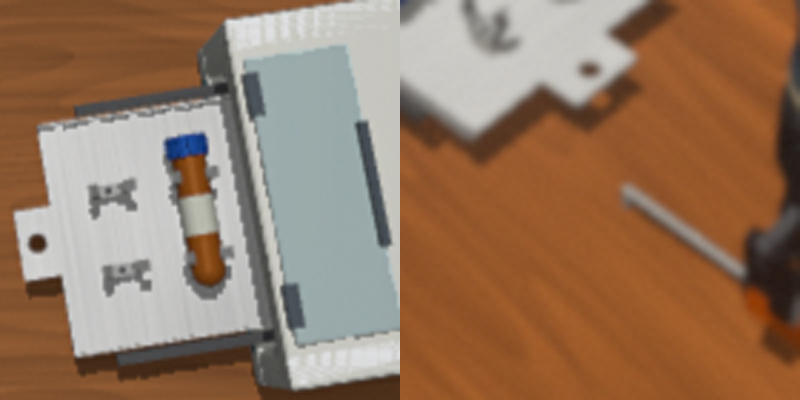

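>>> send_rows --plan '[{"linear": [0,-1,0],"roll": -1},{"linear": [-0.5,-0.8,0],"roll": -1},{"linear": [-1,0,0.2],"roll": -1},{"linear": [-1,0,0.4],"roll": -1},{"linear": [-1,0,0.6],"roll": -1}]'

```text
t: 16.9
tcp_pos: [0.4884, 0.2121, 0.1154]
tool_rot: [0.636, -0.309, 0.309, -0.636]
force: [1.3, -0.1, 0.3]
finger_gap: 0.655
```

>>> send_rows --plan '[{"linear": [-0.7,0,0.8],"roll": -1},{"linear": [-0.5,0,0.8],"roll": -1},{"linear": [0,0,0.9],"roll": -1},{"linear": [0,0,0.5],"roll": -1},{"linear": [0,0,0],"roll": -0.92}]'

```text
t: 17.52
tcp_pos: [0.528, 0.3043, 0.1151]
tool_rot: [-0.694, 0.136, -0.137, 0.694]
force: [-0.7, -0.3, 0.3]
finger_gap: 0.65
```

```bash
python3 -c "
from h import *
import cv2
to([.4846,.317,.1],-22.5)
a=cv2.imread('pics/g6a.png')
b=cv2.imread('pics/g6b.png')
cv2.imwrite('pics/z1.png',cv2.resize(a[230:330,340:440],None,fx=6,fy=6,interpolation=2))
cv2.imwrite('pics/z2.png',cv2.resize(b[130:230,240:340],None,fx=6,fy=6,interpolation=2))
a=cv2.imread('pics/top0.png');b=cv2.imread('pics/scene0.png')
cv2.imwrite('pics/z3.png',cv2.resize(a[255:325,140:220],None,fx=8,fy=8,interpolation=cv2.INTER_NEAREST))
"
```

```text
t 17.52 tcp [0.528  0.3043 0.1151] xyaw -22.25 down [ 0.0011  0.0005 -1.    ] F [-0.6882 -0.2843  0.3155] gap 55.5 q6 -0.84
yaw+0: roll units 0.0424526580639224 then linear [-1.4979  0.5035 -0.1642]
yaw+180: roll units -29.957547341936078 then linear [1.4979 0.5035 0.1642]
```

View pics/z1.png

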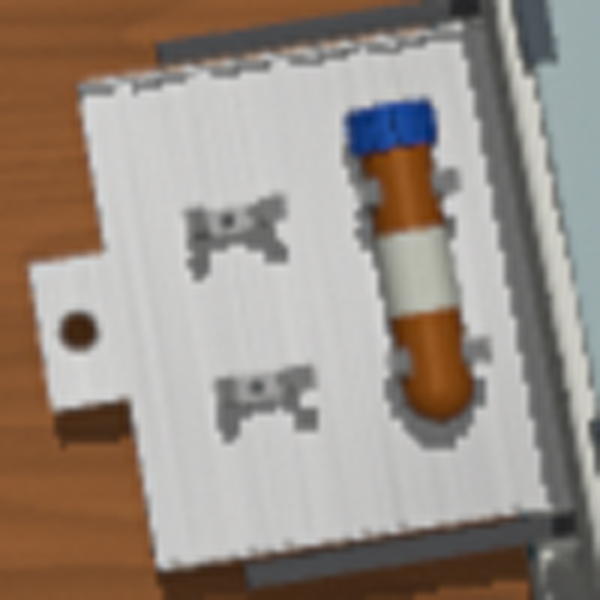

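View pics/z2.png

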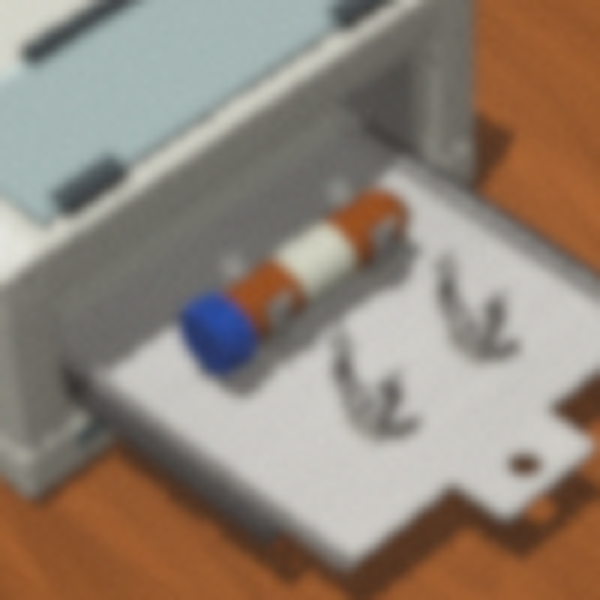

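```bash
python3 -c "
from h import *
x=np.array([.140,-.990]);y=np.array([.99,.14])
for c,o,hp in(('top',(340,230),(79,330)),('scene',(240,130),(524,462))):
  H=pl(c,*crop(hp,o,6),.046)[:2]; print(c,'hole',H,'clip',H+.066*x,'rear',H+.136*x)
for z in(.046,.05,.062):
  A=pl('top',*crop((228,219),(340,230),6),z)[:2];B=pl('top',*crop((257,386),(340,230),6),z)[:2];print(z,(A+B)/2,np.hypot(*(A-B)),np.degrees(np.arctan2(*(A-B)[::-1])))
# loaded tube: axis points
for z in (.0765,):
  for n,p in (('capface',(390,101)),('capbase',(396,150)),('lab1',(408,231)),('lab2',(424,315)),('end',(442,420))): print(n,pl('top',*crop(p,(340,230),6),z)[:2])
  for n,p in (('capface',(208,350)),('lab1',(298,268)),('lab2',(335,243)),('end',(405,210))): print('s',n,pl('scene',*crop(p,(240,130),6),z)[:2])
# tray corner edges
for n,p in(('lipFL',(30,266)),('lipFR',(53,410)),('trayFL',(82,88)),('trayFR',(160,570))): print(n,pl('top',*crop(p,(340,230),6),.046)[:2])
"
```

```text
top hole [ 0.4869 -0.1364] clip [ 0.4962 -0.2017] rear [ 0.506 -0.271]
scene hole [ 0.4892 -0.1372] clip [ 0.4984 -0.2025] rear [ 0.5082 -0.2718]
0.046 [ 0.4977 -0.2035] 0.06923023028026531 8.453074685250659
0.05 [ 0.4974 -0.2031] 0.06902127486177281 8.453074685250655
0.062 [ 0.4966 -0.2018] 0.06839440860629487 8.453074685250682
capface [ 0.5763 -0.2619]
capbase [ 0.5563 -0.2637]
lab1 [ 0.5236 -0.2674]
lab2 [ 0.4898 -0.2727]
end [ 0.448  -0.2785]
s capface [ 0.5762 -0.2573]
s lab1 [ 0.5129 -0.2748]
s lab2 [ 0.4895 -0.2775]
s end [ 0.4503 -0.275 ]
lipFL [ 0.5133 -0.1167]
lipFR [ 0.4545 -0.1252]
trayFL [ 0.5868 -0.1394]
trayFR [ 0.3896 -0.1674]
```

View pics/z3.png

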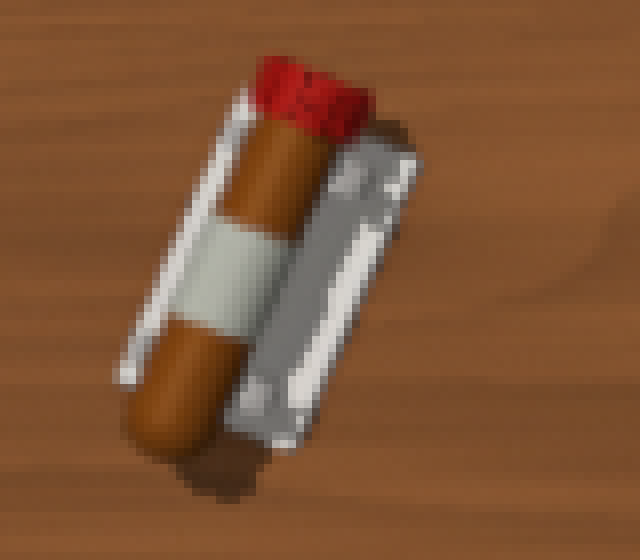

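>>> send_rows --plan '[{"linear": [0,0,0],"roll": 0.21},{"linear": [-0.5,0,0],"roll": 0},{"linear": [-0.6,0,0],"roll": 0},{"linear": [-0.4,0,0],"roll": 0},{"linear": [0,0,0],"roll": 0}]'

```text
t: 18.15
tcp_pos: [0.4846, 0.3219, 0.1152]
tool_rot: [0.692, -0.145, 0.145, -0.692]
force: [0.5, -0.7, 0.2]
finger_gap: 0.66
```

```bash
python3 -c "
from h import *
to([.4815,.3185,.026],-23.5)"
```

```text
t 18.15 tcp [0.4846 0.3219 0.1152] xyaw -23.67 down [-0.0009 -0.0004 -1.    ] F [ 0.5115 -0.6597  0.1793] gap 56.4 q6 -0.76
yaw+0: roll units -0.027856925000146287 then linear [-0.047   2.9734 -0.1439]
yaw+180: roll units 29.97214307499985 then linear [0.047  2.9734 0.1439]
```

>>> send_rows --plan '[{"linear": [-0.05,0.4,-0.14],"roll": 0},{"linear": [0,0.8,0],"roll": 0},{"linear": [0,0.8,0],"roll": 0},{"linear": [0,0.6,0],"roll": 0},{"linear": [0,0.37,0],"roll": 0}]'

```text
t: 18.77
tcp_pos: [0.483, 0.3177, 0.0246]
tool_rot: [0.692, -0.146, 0.145, -0.692]
force: [0.8, 0.2, -0.9]
finger_gap: 0.658
```

```bash
python3 -c "
from h import *
import cv2
st()
a=manip.snapshot('top');b=manip.snapshot('scene')
cv2.imwrite('pics/g7.png',np.hstack([cv2.resize(a[240:340,130:230],(400,400),interpolation=2),cv2.resize(b[280:370,405:495],(400,400),interpolation=2)]))"
```

```text
t 18.77 tcp [0.483  0.3177 0.0246] xyaw -23.79 down [-0.0013 -0.0006 -1.    ] F [ 0.7785  0.1547 -0.9285] gap 56.2 q6 -0.77
```

View pics/g7.png

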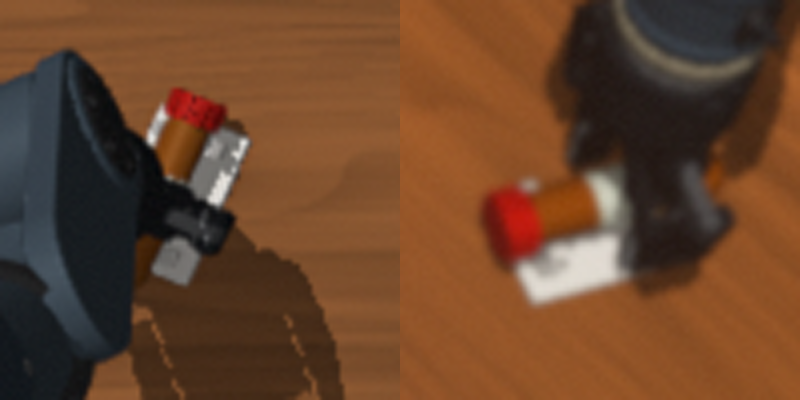

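>>> send_rows --plan '[{"linear": [0,0,0],"roll": 0},{"linear": [0,0,0],"roll": 0},{"linear": [0,0,0],"roll": 0},{"linear": [0,0,0],"roll": 0},{"linear": [0,0,0],"roll": 0}]' --claw 15 --force 80

```text
t: 19.5
tcp_pos: [0.4831, 0.3173, 0.0272]
tool_rot: [0.693, -0.145, 0.145, -0.692]
force: [-1.5, -4.7, 6.0]
finger_gap: 0.315
```

>>> send_rows --plan '[{"linear": [0,-0.3,0],"roll": 0},{"linear": [0,-0.9,0],"roll": 0},{"linear": [0,-1,0],"roll": 0},{"linear": [0,-1,0],"roll": 0},{"linear": [0,-0.8,0],"roll": 0}]'

```text
t: 20.12
tcp_pos: [0.4837, 0.319, 0.1479]
tool_rot: [-0.691, 0.145, -0.146, 0.693]
force: [-0.0, -1.1, -0.3]
finger_gap: 0.314
```

```bash
python3 -c "
from h import *
import cv2
to([.4972,-.2022,.145],8.1)
a=manip.snapshot('top');b=manip.snapshot('scene')
cv2.imwrite('pics/g8.png',np.hstack([cv2.resize(a[220:320,130:230],(400,400),interpolation=2),cv2.resize(b[250:340,405:495],(400,400),interpolation=2)]))"
```

```text
t 20.12 tcp [0.4837 0.319  0.1479] xyaw -23.78 down [ 0.0023  0.002  -1.    ] F [-0.0375 -1.0507 -0.3161] gap 26.8 q6 -0.77
yaw+0: roll units -5.312795280599791 then linear [ -2.0011   0.065  -17.2642]
yaw+180: roll units 24.687204719400217 then linear [ 2.0011  0.065  17.2642]
```

View pics/g8.png

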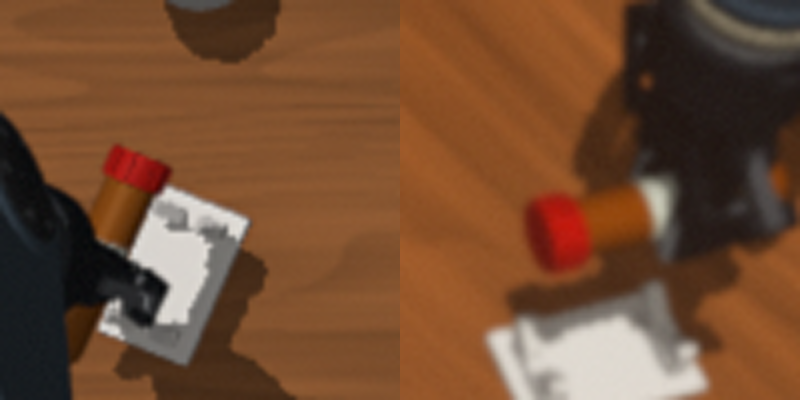

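```bash
python3 -c "
from h import *
s,Rm=st();t=np.array(s['tcp_pos'])[:2];x=Rm[:2,0];zt=Rm[:2,2]
for p in((144,152),(132,181)):
  P=pl('top',*crop(p,(130,220),4),.157)[:2];print('top',P,(P-t)@x,(P-t)@zt)
sc=400/90
for n,p in(('face',(150,235)),('in',(188,222)),('lab',(245,207))):
  P=pl('scene',*crop(p,(405,250),sc),.157)[:2];print(n,P,(P-t)@x,(P-t)@zt)
"
```

```text
t 20.23 tcp [0.4852 0.3196 0.1492] xyaw -23.77 down [ 0.0071  0.0037 -1.    ] F [ 0.4063  0.0548 -1.1597] gap 27.3 q6 -0.77
top [0.5455 0.2931] 0.06590116622514716 2.3690693023786793e-05
top [0.5291 0.2994] 0.048336683563592414 -0.0008690256612142834
face [0.5408 0.2956] 0.060593737536523945 0.0004517665165907417
in [0.5214 0.3019] 0.04027224334343653 -0.0016466755892797019
lab [0.4938 0.3131] 0.010510155013450224 -0.00249899781747545
```

>>> send_rows --plan '[{"linear": [0,0,-0.3],"roll": -1},{"linear": [0,0,-0.6],"roll": -1},{"linear": [0,0,-0.8],"roll": -1},{"linear": [0,0,-1],"roll": -1},{"linear": [0,0,-1],"roll": -1}]'

```text
t: 20.85
tcp_pos: [0.4655, 0.2089, 0.1452]
tool_rot: [-0.706, -0.039, 0.04, 0.706]
force: [0.2, -0.1, -0.6]
finger_gap: 0.317
```

```bash
python3 -c "
from h import *
to([.4972,-.2022,.145],8.1)"
```

```text
t 20.85 tcp [0.4655 0.2089 0.1452] xyaw 6.46 down [-0.0011  0.0003 -1.    ] F [ 0.2125 -0.1196 -0.5824] gap 27.1 q6 -1.48
yaw+0: roll units -0.2735216107234682 then linear [ -0.8837   0.0012 -13.717 ]
yaw+180: roll units 29.726478389276537 then linear [ 0.8837  0.0012 13.717 ]
```

>>> send_rows --plan '[{"linear": [0,0,-1],"roll": -0.27},{"linear": [-0.1,0,-1],"roll": 0},{"linear": [-0.1,0,-1],"roll": 0},{"linear": [-0.1,0,-1],"roll": 0},{"linear": [-0.1,0,-1],"roll": 0}]'

```text
t: 21.48
tcp_pos: [0.4738, 0.0585, 0.1453]
tool_rot: [-0.705, -0.048, 0.049, 0.706]
force: [0.3, 0.3, -0.3]
finger_gap: 0.312
```

>>> send_rows --plan '[{"linear": [-0.1,0,-1],"roll": 0},{"linear": [-0.1,0,-1],"roll": 0},{"linear": [-0.1,0,-1],"roll": 0},{"linear": [-0.1,0,-1],"roll": 0},{"linear": [0,0,-1],"roll": 0}]'

```text
t: 22.1
tcp_pos: [0.4823, -0.0917, 0.1453]
tool_rot: [-0.705, -0.048, 0.049, 0.706]
force: [0.1, 0.0, -1.1]
finger_gap: 0.315
```

```bash
python3 -c "
from h import *
to([.4972,-.2022,.11],8.1)"
```

```text
t 22.1 tcp [ 0.4823 -0.0917  0.1453] xyaw 7.83 down [-0.0007  0.0009 -1.    ] F [ 0.0596  0.0363 -1.1094] gap 26.9 q6 -2.12
yaw+0: roll units -0.04534569804605345 then linear [-0.0269  1.1713 -3.7176]
yaw+180: roll units 29.95465430195395 then linear [0.0269 1.1713 3.7176]
```

>>> send_rows --plan '[{"linear": [0,0,-1],"roll": -0.05},{"linear": [0,0,-1],"roll": 0},{"linear": [0,0.4,-1],"roll": 0},{"linear": [0,0.5,-0.6],"roll": 0},{"linear": [0,0.4,-0.1],"roll": 0}]'

```text
t: 22.72
tcp_pos: [0.4981, -0.2015, 0.1055]
tool_rot: [-0.705, -0.049, 0.05, 0.706]
force: [0.1, 0.2, -1.6]
finger_gap: 0.314
```

```bash
python3 -c "
from h import *
import cv2
to([.4972,-.2022,.105],8.1)
a=manip.snapshot('top');b=manip.snapshot('scene')
cv2.imwrite('pics/g9.png',np.hstack([cv2.resize(a[220:320,340:440],(400,400),interpolation=2),cv2.resize(b[115:205,240:330],(400,400),interpolation=2)]))"
```

```text
t 22.73 tcp [ 0.4981 -0.2015  0.1055] xyaw 8.07 down [-0.0008  0.0009 -1.    ] F [ 0.1395  0.1907 -1.5966] gap 26.8 q6 -2.3
yaw+0: roll units -0.00496707106932585 then linear [-0.0317  0.0167 -0.0193]
yaw+180: roll units 29.99503292893068 then linear [0.0317 0.0167 0.0193]
```

View pics/g9.png

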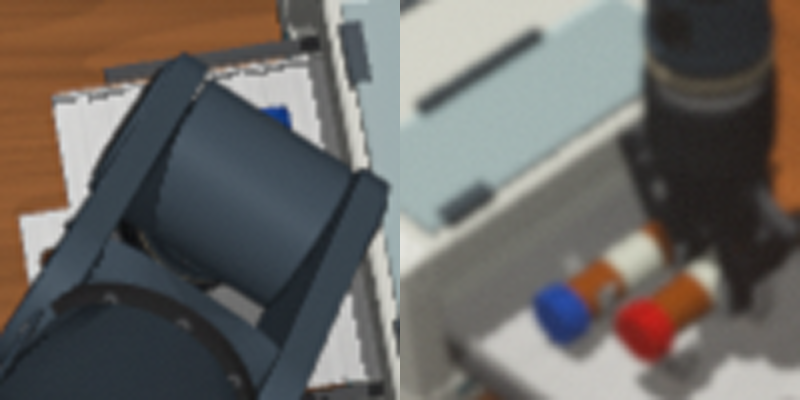

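```bash
python3 -c "
from h import *
x=np.array([.141,-.990]);y=np.array([.99,.141])
sc=400/90
B=pl('scene',*crop((160,317),(240,115),sc),.0765)[:2];D=pl('scene',*crop((243,336),(240,115),sc),.1143)[:2]
print(B,D,(D-B)@x,(D-B)@y)
"
```

```text
[ 0.5689 -0.2612] [ 0.5595 -0.1868] -0.07496127532510667 0.0011569359246465605
```

>>> send_rows --plan '[{"linear": [-0.03,0.1,-0.03],"roll": 0},{"linear": [0,0.12,0],"roll": 0},{"linear": [0,0.12,0],"roll": 0},{"linear": [0,0.1,0],"roll": 0},{"linear": [0,0,0],"roll": 0}]'

```text
t: 23.45
tcp_pos: [0.4974, -0.2019, 0.0936]
tool_rot: [-0.705, -0.05, 0.05, 0.705]
force: [0.9, -0.1, -1.3]
finger_gap: 0.316
```

>>> send_rows --plan '[{"linear": [0,0.05,0],"roll": 0},{"linear": [0,0.05,0],"roll": 0},{"linear": [0,0.05,0],"roll": 0},{"linear": [0,0.05,0],"roll": 0},{"linear": [0,0,0],"roll": 0}]'

```text
t: 24.08
tcp_pos: [0.4979, -0.2025, 0.088]
tool_rot: [0.706, 0.051, -0.05, -0.705]
force: [-0.3, -1.6, 1.3]
finger_gap: 0.313
```

>>> send_rows --plan '[{"linear": [0,0.04,0],"roll": 0},{"linear": [0,0.04,0],"roll": 0},{"linear": [0,0.04,0],"roll": 0},{"linear": [0,0.04,0],"roll": 0},{"linear": [0,0,0],"roll": 0}]'

```text
t: 24.7
tcp_pos: [0.4977, -0.2017, 0.0834]
tool_rot: [-0.705, -0.05, 0.05, 0.705]
force: [0.5, 1.5, 6.9]
finger_gap: 0.309
```

>>> send_rows --plan '[{"linear": [0,0.04,0],"roll": 0},{"linear": [0,0.04,0],"roll": 0},{"linear": [0,0.04,0],"roll": 0},{"linear": [0,0.04,0],"roll": 0},{"linear": [0,0,0],"roll": 0}]'

```text
t: 25.32
tcp_pos: [0.4976, -0.2013, 0.0793]
tool_rot: [-0.705, -0.05, 0.05, 0.706]
force: [-0.1, 3.1, 10.6]
finger_gap: 0.314
```

>>> send_rows --plan '[{"linear": [0,0.04,0],"roll": 0},{"linear": [0,0.04,0],"roll": 0},{"linear": [0,0.04,0],"roll": 0},{"linear": [0,0.04,0],"roll": 0},{"linear": [0,0,0],"roll": 0}]'

```text
t: 25.95
tcp_pos: [0.4978, -0.2016, 0.0751]
tool_rot: [-0.705, -0.051, 0.05, 0.705]
force: [-2.1, 3.5, 15.4]
finger_gap: 0.316
```

>>> send_rows --plan '[{"linear": [0,0.03,0],"roll": 0},{"linear": [0,0.03,0],"roll": 0},{"linear": [0,0.03,0],"roll": 0},{"linear": [0,0,0],"roll": 0},{"linear": [0,0,0],"roll": 0}]'

```text
t: 26.58
tcp_pos: [0.498, -0.2017, 0.0727]
tool_rot: [0.705, 0.051, -0.05, -0.705]
force: [-1.5, 1.8, 17.1]
finger_gap: 0.311
```

>>> send_rows --plan '[{"linear": [0,0.03,0],"roll": 0},{"linear": [0,0.03,0],"roll": 0},{"linear": [0,0.03,0],"roll": 0},{"linear": [0,0,0],"roll": 0},{"linear": [0,0,0],"roll": 0}]'

```text
t: 27.2
tcp_pos: [0.4983, -0.202, 0.0702]
tool_rot: [0.706, 0.051, -0.049, -0.705]
force: [-0.6, 2.5, 17.1]
finger_gap: 0.31
```

>>> send_rows --plan '[{"linear": [0,0.03,0],"roll": 0},{"linear": [0,0.03,0],"roll": 0},{"linear": [0,0.03,0],"roll": 0},{"linear": [0,0,0],"roll": 0},{"linear": [0,0,0],"roll": 0}]'

```text
t: 27.82
tcp_pos: [0.4989, -0.2031, 0.0656]
tool_rot: [0.706, 0.051, -0.049, -0.705]
force: [3.6, -3.1, 3.0]
finger_gap: 0.313
```

>>> send_rows --plan '[{"linear": [0,0.03,0],"roll": 0},{"linear": [0,0.03,0],"roll": 0},{"linear": [0,0.03,0],"roll": 0},{"linear": [0,0.03,0],"roll": 0},{"linear": [0,0,0],"roll": 0}]'

```text
t: 28.45
tcp_pos: [0.4986, -0.2025, 0.0623]
tool_rot: [0.706, 0.051, -0.049, -0.705]
force: [2.9, -2.7, 7.2]
finger_gap: 0.317
```

```bash
python3 -c "
from h import *
import cv2
s,R_=st();print(s['ft_torque'])
b=manip.snapshot('scene')
cv2.imwrite('pics/g10.png',cv2.resize(b[115:205,240:330],(600,600),interpolation=2))"
```

```text
t 28.45 tcp [ 0.4986 -0.2025  0.0623] xyaw 8.14 down [ 0.0024 -0.0012 -1.    ] F [ 2.877  -2.6683  7.1767] gap 27.0 q6 -2.31
[-0.3937 -0.4534 -0.3617]
```

View pics/g10.png

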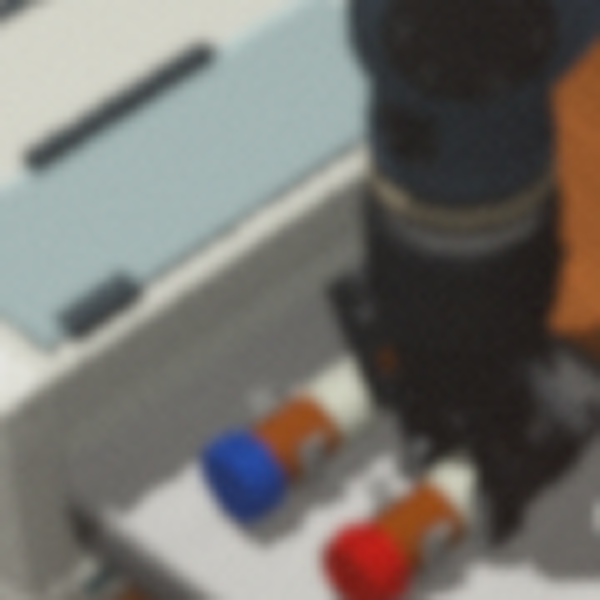

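The force fell from 17 N to 3 N, then rose again at the tray's own stiffness, so the tube is bottomed. Easing off before release.

>>> send_rows --plan '[{"linear": [0,-0.07,0],"roll": 0},{"linear": [0,-0.07,0],"roll": 0},{"linear": [0,-0.05,0],"roll": 0},{"linear": [0,0,0],"roll": 0},{"linear": [0,0,0],"roll": 0}]'

```text
t: 29.12
tcp_pos: [0.4973, -0.2025, 0.067]
tool_rot: [0.705, 0.05, -0.051, -0.705]
force: [2.4, -4.3, 1.2]
finger_gap: 0.316
```

>>> send_rows --plan '[{"linear": [0,0,0],"roll": 0},{"linear": [0,0,0],"roll": 0},{"linear": [0,0,0],"roll": 0},{"linear": [0,0,0],"roll": 0},{"linear": [0,0,0],"roll": 0}]' --claw 46

```text
t: 29.75
tcp_pos: [0.4973, -0.2018, 0.0674]
tool_rot: [-0.705, -0.05, 0.051, 0.705]
force: [0.4, 0.0, -0.0]
finger_gap: 0.539
```

Released with no force. Rising, then moving clear to look.

>>> send_rows --plan '[{"linear": [0,-0.2,0],"roll": 0},{"linear": [0,-0.5,0],"roll": 0},{"linear": [0,-0.9,0],"roll": 0},{"linear": [0,-1,0],"roll": 0},{"linear": [0,-1,0],"roll": 0}]'

```text
t: 30.38
tcp_pos: [0.4976, -0.2021, 0.1775]
tool_rot: [0.706, 0.051, -0.05, -0.705]
force: [-0.8, 0.5, -0.5]
finger_gap: 0.543
```

>>> send_rows --plan '[{"linear": [0,0,1],"roll": 0},{"linear": [0,0,1],"roll": 0},{"linear": [0,0,1],"roll": 0},{"linear": [0,0,1],"roll": 0},{"linear": [0,0,1],"roll": 0}]'

```text
t: 31.0
tcp_pos: [0.4763, -0.0527, 0.1766]
tool_rot: [0.706, 0.051, -0.05, -0.705]
force: [0.1, -0.2, 0.5]
finger_gap: 0.538
```

>>> send_rows --plan '[{"linear": [0,0,1],"roll": 0},{"linear": [0,0,1],"roll": 0},{"linear": [0,0,1],"roll": 0},{"linear": [0,0,1],"roll": 0},{"linear": [0,0,1],"roll": 0}]'

```text
t: 31.62
tcp_pos: [0.455, 0.0959, 0.1766]
tool_rot: [0.705, 0.051, -0.05, -0.705]
force: [0.6, -1.2, 0.7]
finger_gap: 0.539
```

```bash
python3 -c "
from h import *
import cv2
st()
a=manip.snapshot('top');b=manip.snapshot('scene')
cv2.imwrite('pics/fa.png',a);cv2.imwrite('pics/fb.png',b)
cv2.imwrite('pics/g11.png',np.hstack([cv2.resize(a[225:325,340:440],(400,400),interpolation=2),cv2.resize(b[125:215,240:330],(400,400),interpolation=2)]))"
```

```text
t 31.62 tcp [0.455  0.0959 0.1766] xyaw 8.16 down [ 0.0018 -0.     -1.    ] F [ 0.602  -1.1941  0.7404] gap 46.1 q6 -1.75
```

View pics/g11.png

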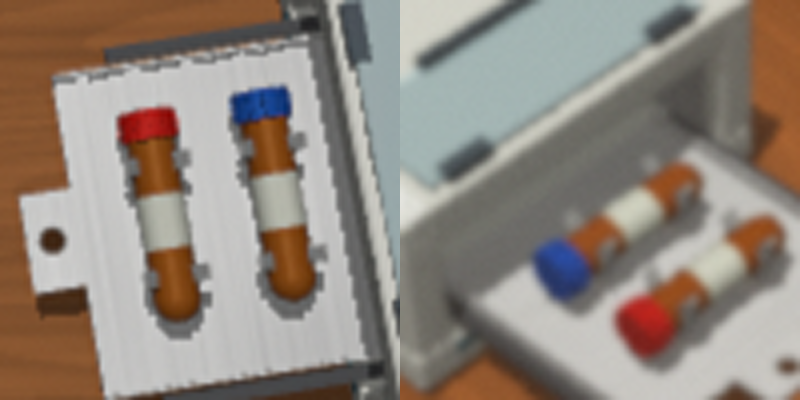

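View pics/fb.png

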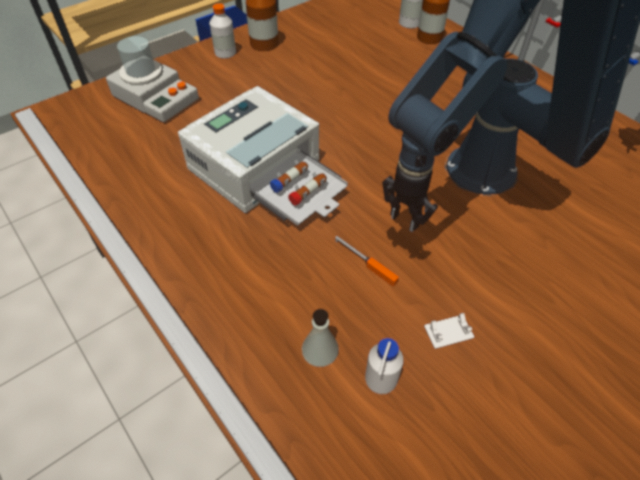

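View pics/fa.png

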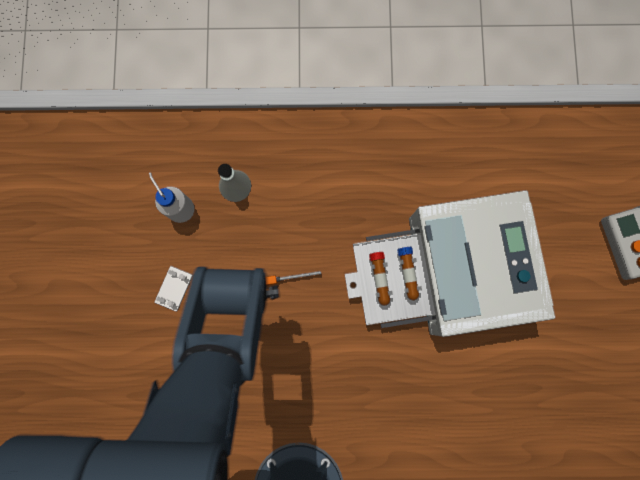

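```bash
python3 -c "
from h import *
import cv2
b=cv2.imread('pics/fb.png');a=cv2.imread('pics/fa.png')
y=np.array([.99,.141,0]);x=np.array([.141,-.99,0])
c=np.array([.4972,-.2022,.0765])
B=cv2.resize(b[145:215,255:325],None,fx=8,fy=8,interpolation=2);A=cv2.resize(a[235:315,360:430],None,fx=8,fy=8,interpolation=2)
for o,col in((c,(0,255,0)),(c+.07*x,(255,255,0))):
  for im,cam,org in((B,'scene',(255,145)),(A,'top',(360,235))):
    q=[tuple(int(round((v-w)*8+3.5)) for v,w in zip(proj(cam,o+s*y),org)) for s in(-.0625,-.048,0,.048,.066)]
    cv2.line(im,q[0],q[-1],col,1)
    for p in q: cv2.circle(im,p,3,col,-1)
cv2.imwrite('pics/ov_s.png',B);cv2.imwrite('pics/ov_t.png',A)"
```

```text
(no output)
```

View pics/ov_s.png

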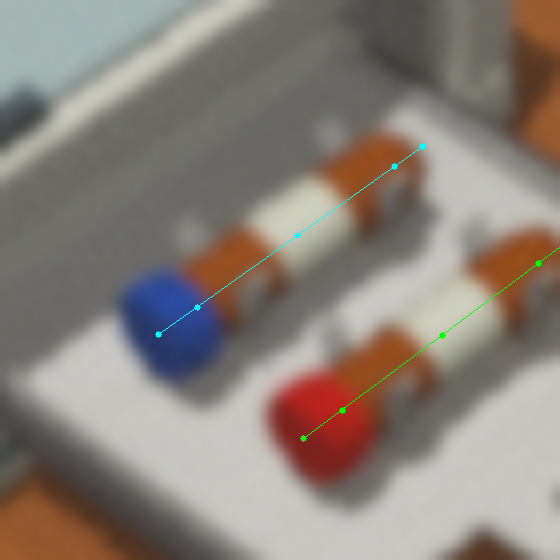

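View pics/ov_t.png

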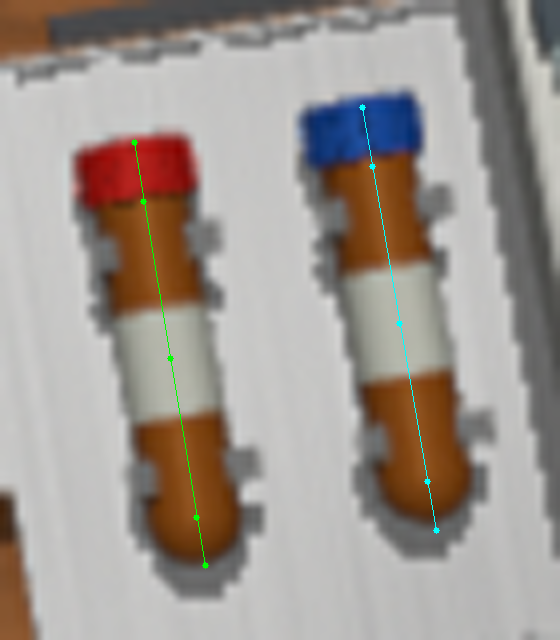

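```bash
python3 -c "
import cv2,numpy as np
for A,B,r in(('g6a','fa',(268,302,342,362)),('g6b','fb',(188,225,310,350)),('g5a','fa',(240,260,350,364)),('g5a','fa',(300,330,360,375)),('g6a','fa',(195,340,480,560)),('g6b','fb',(85,150,180,300))):
  y0,y1,x0,x1=r
  a=cv2.imread(f'pics/{A}.png',0)[y0:y1,x0:x1].astype(np.float32);b=cv2.imread(f'pics/{B}.png',0)[y0:y1,x0:x1].astype(np.float32)
  print(A,B,cv2.phaseCorrelate(a,b), np.abs(a-b).mean())
"
```

```text
g6a fa ((0.08204141830941047, -0.01664401396968529), 0.9916628105772867) 3.3823528
g6b fb ((-0.0001056348960730702, 0.0480650324914933), 0.8950156724452972) 5.9202704
g5a fa ((0.4893535308257597, 0.005885100398632659), 0.9969192580878734) 4.082143
g5a fa ((0.465564770198422, -0.01297632681096772), 0.9902748741043939) 3.8955555
g6a fa ((-0.023749408852403064, 0.013325533814054324), 0.9953049891789755) 3.2508621
g6b fb ((-0.007936943019913656, -0.0013712472295566158), 0.9954230432157163) 1.6075641
```

```bash
python3 -c "
from h import *
import cv2
res={}
for cam,A,B,ra,rb in(('top','top0','fa',(268,283,409,425),(277,293,345,361)),('scene','scene0','fb',(170,186,277,297),(200,216,317,337))):
  out=[]
  for f,r in((A,ra),(B,rb)):
    y0,y1,x0,x1=r
    g=cv2.imread(f'pics/{f}.png',0)[y0:y1,x0:x1].astype(float)
    # hole: dark blob within bright lip; pick blob nearest crop centre
    m=(g<120).astype(np.uint8);n,l,stt,c=cv2.connectedComponentsWithStats(m)
    ok=[i for i in range(1,n) if stt[i,0]>0 and stt[i,1]>0 and stt[i,0]+stt[i,2]<x1-x0 and stt[i,1]+stt[i,3]<y1-y0]
    i=max(ok,key=lambda i:stt[i,4]); mm=cv2.dilate((l==i).astype(np.uint8),np.ones((3,3)))
    w=np.clip(190-g,0,None)*mm;Y,X=np.mgrid[y0:y1,x0:x1];u,v=(w*X).sum()/w.sum(),(w*Y).sum()/w.sum()
    out.append(pl(cam,u,v,.046)[:2]);print(cam,f,u,v,stt[i,4],out[-1])
  print('shift',np.linalg.norm(out[1]-out[0]),(out[1]-out[0])@[-.141,.99])
"
```

```text
top top0 416.73937677053823 274.5951187622576 32 [ 0.51   -0.2943]
top fa 352.69152173913045 284.7095652173913 32 [ 0.4866 -0.1362]
shift 0.1598068053568204 0.1598031257558273
scene scene0 285.89967105263156 178.40707236842104 6 [ 0.5128 -0.2931]
scene fb 326.8300395256917 206.98814229249012 10 [ 0.4903 -0.1362]
shift 0.1585556244184142 0.15855403551957672
```

```bash
python3 -c "
from h import *
st();print(manip.sign_off())"
```

```text
t 31.73 tcp [0.4542 0.097  0.1764] xyaw 8.36 down [ 0.0007  0.0005 -1.    ] F [-0.3196  0.2804 -0.3107] gap 45.8 q6 -1.75
the job is handed in; nothing more can be done
None
```

The job is handed in at 31.7 s of the 54 s allowed. The tray is fully out, the hook is back on the bench and the red-capped tube is in the front clips.

- **Tray:** I put the hook in the lip's hole and drew the tray out until the force rose from about 3 N to 17 N at the stop. The final pictures put the tray's travel at 159.8 mm (top camera) and 158.6 mm (scene camera), against 160 mm. The fingers stayed on the hook's handle throughout and well clear of the lip.
- **Hook:** I laid it down flat on clear bench at about (0.50, 0.10), not exactly where it started.
- **Tube:** I pressed it in with its cap on the same side as the blue one. The force peaked at about 17 N in the readings, which come only at the end of each move call, then fell to 3 N as the clips snapped. I pressed on to 7 N and the force rose at roughly the tray's own springiness, so the tube had bottomed out. In both cameras it lies parallel to the blue tube and level with it, about 1–2 mm off along its length.
- **Disagreement:** the lip sat about 1.2 mm farther in at the end than in the picture taken while the hook was still pulling. I take this as slight give at the stop under load. Between laying the hook down and the end it moved about 0.2 mm at most.
- **Everything else:** the loaded tube, flask, wash bottle and cradle look undisturbed in the last pictures. The gripper finished open and touching nothing.

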